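Close the back of a contact printing frame after a look at the print

TASK

The print has just been checked, so the split-back printing frame lies with one half of its back folded up and the brass spring on that half turned out. With the fingertips alone, push the raised half over and down until it lies fully flat in the frame, then push on an arm of its brass spring and turn it fully home, until it lies square across the half with both ends at the two small hooks. Leave the other half closed with its spring in place, do not lift the frame or push it about, and leave the other things alone.

Things in the scene. Friction and masses are not known exactly. Their poses are not given: they have to be found in the camera images.
- printing_frame: contact printing frame, brown wood, 322 x 262 x 34 mm, 0.95 kg, lying loose, back upward. Origin: centre of its underside; z up, x along the 322 mm side, y along the 262 mm side. Rails 29 mm wide, 27 mm high round an opening of 264 (x) x 204 (y) mm. The back in it is split into two wooden halves hinged on the line x = 0, z = 23 mm along y; the half toward -x is the one folded up
- printing_frame_back_front (a joint): fold of the raised half (130 x 201 x 7.5 mm; toward the frame's -x): 0 = flat (stop; its upper face then 20.5 mm above the bench), pi/2 = upright, 1.92 = leaning back over the other half (stop). Stiff hinge: the half stays wherever it is left; about 0.16 N m plus its weight turns it, 1 to 3 N near its outer edge
- half_edge (a point): middle of the outer edge of the raised half, 131 mm from the hinge line, half-way through its thickness; moves with the half. Its x and z are parallel to the frame's when the half lies flat: z is the normal of the face that carries the spring
- printing_frame_spring_front (a joint): turn of the brass bar spring on the raised half: 0 = home, square across the half (along the frame's y, ends under the hooks; stop), positive = turned out, counter-clockwise seen on the face that carries it, so it goes home clockwise. It stays where it is left; about 0.03 N m turns it, under 1 N anywhere beyond 40 mm from the pin
- spring_pivot (a point): pin of that spring, on top of the bar, at x = -70, y = 0 mm in the frame when the half is flat. The bar reaches 115 mm from the pin to either side; 15 mm wide in the middle, 11 mm toward its ends. With the half flat it fills the heights from 24 to 30 mm above the bench within 50 mm of the pin, rising to 29 to 34 mm at the ends, so it stands 3 mm or more clear of the half
- printing_frame_back_rear (a joint): fold of the other half (toward the frame's +x), 0 = closed flat; stays closed
- printing_frame_spring_rear (a joint): turn of the brass spring on the other half, 0 = home; stays home
- bottle_large: brown glass bottle with black cap, 48 mm across, 105 high, standing loose; origin at its underside
- bottle_small: brown glass bottle with black cap, 32 mm across, 72 high, standing loose; origin at its underside
- tape_roll: roll of masking tape, 118 mm across, 25 high, lying loose; origin at its underside
- coating_brush: flat black brush, 189 x 52 x 14 mm, lying loose; origin at its underside
- black_bulldog: black spring clip, 32 x 51 x 16 mm, lying loose; origin at its underside
- grey_bulldog: grey metal spring clip, 32 x 51 x 16 mm, lying loose; origin at its underside
- spring_arm (a point): point on one arm of that spring, 100 mm from the pin, half-way through its thickness: the arm that points to the frame's -y when home and is swung toward the hinge line (the frame's +x) when turned out, so that it goes home by a push toward the frame's -x

How it is judged:
By the outcome, as a careful person would: the job done as asked, in the order asked, and still so for the second after the job is handed in, with the robot touching nothing.
It also fails if it takes over 42 s, if anything falls off the work surface, if the arm or the gripper's body presses on something with over 40 N, if the wrist force passes 120 N, or if a joint passes its speed limit or range.

ROBOT

A 6-joint arm with a two-finger parallel gripper is mounted at the origin on a cart in front of the work surface, level with it; the furniture and walls round the work are solid. World frame = base frame: x ahead of the robot, y to its left, z up, the work surface at z = 0. Lengths are in m, angles in rad, forces in N, time in s.
With the tool pointing down it reaches from about 0.35 to 0.975 m from the base axis. Payload 17.4 kg.
Tool frame: the origin (TCP) lies midway between the tips of the shut fingers; the grasp point (between the pads) lies 19 mm behind it (tcp_to_grasp is the z of the grasp point in the tool frame, in m); z points along the fingers, y is the line along which they close (so a half turn about z gives the same grasp; the last joint's range is limited). The gripper opens to 85 mm and grips with 20 to 120 N. Pads are 22 mm wide; open, the fingers measure 114 mm over their backs; the gripper's body (76 mm by 85 mm) begins 54 mm behind the grasp point. The pads swing forward as they close: fully open they stand 13 mm farther back than shut.
Start: joints at [-1.341, 0.116, 1.442, -0, 1.584, -0.038], TCP at [0.179, -0.651, 0.231] pointing down, gripper open.
Joint ranges: [-2.83, 2.83], [-0.83, 2.19], [0.07, 2.5], [-1.14, 4.28], [0.01, 3], [-2.97, 2.97]. Speed limits (rad/s): [1.89, 1.89, 2.22, 3.14, 3.14, 3.14].

INTERFACE

Orientations are given as a unit quaternion [x, y, z, w].
In Python, from bench import * gives the robot as it stands.
- The arm moves only by the tool carry_out, never from a script. Its argument "motion" is text: rows parted by semicolons, each of 7 numbers parted by spaces: the shift along the tool's x, y, z each as a share of 600 mm, from -1 to 1, then the turn, a rotation vector about the tool's x, y, z each as a share of pi/2 rad, from -1 to 1, then the closure, from 0 (fully open) to 1 (shut). In form: dx dy dz wx wy wz grip; .... A call has 1 to 5 rows; each row is the pose to reach, as a shift and turn from the pose commanded when the call began, along the tool's axes at that moment; what a row does not reach only later rows make up. A row lasts 1/12 s, in which the tool goes at most 41.7 mm and 7.16 degrees, less where a joint would pass 70% of its speed; a pose out of reach is approached as far as the arm can. A call with a number of a shift or a turn outside -1 to 1 is refused whole. A call with a gripper value outside its range is refused whole. The fingers move at their own pace and stop on an object; "force" is the grip in N (left out, the last holds). Time passes only in rows, so rows that repeat a pose let the fingers close. It gives the time, the measured TCP pose, the force, the opening and the grip force at its end, in the units of the state.
- get_obs(): the state, without advancing time (a new reading comes with each control period).
- capture(name): name is "scene" or "top" or "wrist"; returns a dict with "image" (384x512x3 uint8, blue, green, red), "z_map" (384x512 float32, m along the optical axis (not along the pixel's ray), 0 where there is no reading), "camera_matrix" (3x3 intrinsics, pixels), "k1" (the pictures are not rectified: a ray, as slopes to the right and down, at radius r is drawn at 1 + k1 r^2 times it, then the intrinsics apply), "origin" and "orientation" of the camera in the world. Camera axes: x right, y down, z forward; pixel columns grow to the right and rows downward; lengths in m; the calibration is good to about 2 mm. A picture is of the moment at which its call begins.
- finish_job(): hands the job in; it is judged then, once.
Trained networks look in a picture, given as the dict that the camera call returned (one of the last four; its "shot" number tells which), for a name from the list of things; names that differ only in an ending like _2 or _b are one class to them, and where a whole thing is asked for, a point or a joint stands for the part that bears it (a point fixed in the world has none). Each returns a list of dicts, best first, with "conf" (0 to 1); they miss things now and then, are a little off and sometimes report something else, mostly with a low value. They report only what shows in the picture. A call takes as long as a camera call.
- trace(picture, query): "pixels" (384x512 bool, what is visible of it).
- tip_of(picture, query): "location" ([x, y, z] in m, in world coordinates, good to about 4 mm: a listed point, or the origin of a listed thing).
The state is a dict: "time": time; "joints": joint angles; "qvel": joint speeds; "effort": joint torques, N m; "tool_pos": TCP position; "tcp_rot": TCP orientation; "force": force on the tool from outside, world axes, zero at the start; "ft_torque": the same for the moment, N m; "opening": opening from 0.0 (shut) to 1.0 (fully open); "grasp_force": force on a finger pad.
Only numpy, scipy, OpenCV 4.12 (cv2) and the standard library are available. Lean on these libraries where they do the work, as an engineer would, in place of code of your own. Each camera call takes 0.05 s, during which the arm holds its last target. There are 200 camera calls.

## Working session

There is one attempt and no reset: what is moved stays moved. The work goes in short steps, Python scripts to look and compute and a tool call to move; the robot and the scene stay as the last step left them, time stands still between calls to the robot, and variables do not carry over. Pictures are saved under pics/ and viewed, at most 10 in all, crops included, and the job is handed in when it is done.

Besides the shell and the picture viewer there is one more tool, called after "Request:" by a JSON object that holds its "fn" and its "kwargs". carry_out: Moves the arm, as the interface text tells. Its arguments: {"type":"object","properties":{"motion":{"type":"string"},"force":{"type":"number"}},"required":["motion"]}

```bash
mkdir -p pics; cat > h.py <<'E'
from bench import *
import numpy as np, cv2
from scipy.spatial.transform import Rotation as R
def cloud(p):
    K=p["camera_matrix"];h,w=p["z_map"].shape
    u,v=np.meshgrid(np.arange(w),np.arange(h))
    xd=(u-K[0][2])/K[0][0];yd=(v-K[1][2])/K[1][1]
    x,y=xd.copy(),yd.copy()
    for _ in range(8):
        s=1+p["k1"]*(x*x+y*y);x=xd/s;y=yd/s
    z=p["z_map"];P=np.stack([x*z,y*z,z],-1)
    o=np.array(p["orientation"]);Rm=R.from_quat(o).as_matrix() if o.size==4 else o
    return P@Rm.T+np.array(p["origin"])
E
python3 - <<'E'
from h import *
a=capture("scene");b=capture("top")
cv2.imwrite("pics/a.png",np.hstack([a["image"],b["image"]])[:, :])
cv2.imwrite("pics/a.png",cv2.resize(np.vstack([a["image"],b["image"]]),(400,600)) if 0 else a["image"]);cv2.imwrite("pics/b.png",b["image"])
for n,p in(("scene",a),("top",b)):
    for q in["printing_frame","half_edge","spring_pivot","spring_arm","bottle_large","bottle_small","tape_roll","coating_brush","black_bulldog","grey_bulldog"]:
        r=tip_of(p,q);print(n,q,[(np.round(i["location"],3).tolist(),round(i["conf"],2)) for i in r[:2]])
print(get_obs())
for p in (a,b):
    print(p["origin"],p["orientation"])
E
```

```text
scene printing_frame [([0.421, 0.236, 0.002], 0.7), ([0.554, -0.111, 0.002], 0.55)]
scene half_edge [([0.559, -0.118, 0.15], 0.83)]
scene spring_pivot [([0.551, -0.105, 0.096], 0.57)]
scene spring_arm [([0.647, -0.074, 0.06], 0.59)]
scene bottle_large [([0.65, 0.237, 0.002], 0.77), ([0.559, -0.113, 0.15], 0.65)]
scene bottle_small [([0.554, 0.234, -0.001], 0.82)]
scene tape_roll [([0.424, 0.236, 0.003], 0.63)]
scene coating_brush [([0.451, -0.423, -0.0], 0.69)]
scene black_bulldog [([0.646, -0.072, 0.06], 0.24)]
scene grey_bulldog []
top printing_frame [([0.558, -0.116, 0.002], 0.79)]
top half_edge [([0.56, -0.116, 0.154], 0.55)]
top spring_pivot [([0.555, -0.104, 0.093], 0.48)]
top spring_arm []
top bottle_large [([0.65, 0.234, -0.003], 0.9)]
top bottle_small [([0.421, 0.234, -0.003], 0.49)]
top tape_roll [([0.424, 0.238, 0.002], 0.91)]
top coating_brush [([0.448, -0.423, -0.003], 0.58)]
top black_bulldog [([0.597, -0.417, -0.003], 0.57)]
top grey_bulldog [([0.668, -0.418, -0.003], 0.64), ([0.654, 0.236, 0.001], 0.45)]
{'time': 1.1, 'joints': array([-1.34080678e+00,  1.16000216e-01,  1.44158755e+00, -7.51911508e-10,
        1.58401988e+00, -3.78030943e-02]), 'qvel': array([-1.03247207e-03, -2.49862186e-04, -1.75706062e-03,  1.19591231e-03,
       -2.24484872e-04,  5.99508015e-05]), 'effort': array([-2.09151272e-03, -7.31760192e+01, -6.32645059e+01, -1.52892530e-04,
        7.32306689e-04,  4.21088870e-06]), 'tool_pos': array([ 0.17859765, -0.65094831,  0.23131073]), 'tcp_rot': array([ 9.91049272e-01,  1.33496593e-01, -7.19585056e-07, -7.46142415e-06]), 'force': array([ 1.20167802, -0.48259307, -0.44417772]), 'ft_torque': array([ 0.02972653,  0.01377609, -0.00938423]), 'grasp_force': 0.0, 'opening': 0.9993772444225454}
[-0.1949406   0.4313819   0.66243472] [-0.41409712  0.77762852 -0.42112623  0.21556938]
[ 0.47035078 -0.10570446  0.96357962] [-0.7050558   0.70727034 -0.02545241  0.04491289]
```

View pics/a.png

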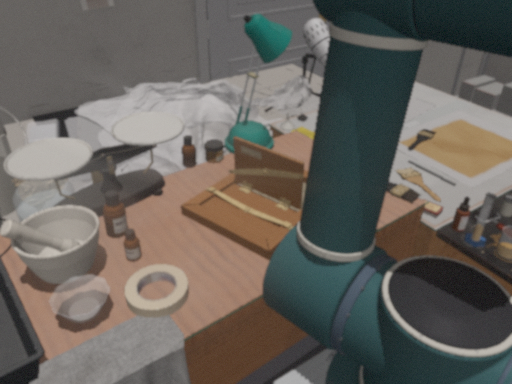

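View pics/b.png

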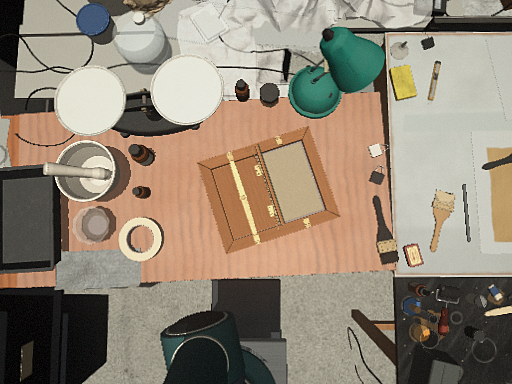

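```bash
python3 - <<'E'
from h import *
b=capture("top");P=cloud(b)
m=trace(b,"printing_frame")[0]["pixels"]
Q=P[m&(b["z_map"]>0)]
rails=Q[(Q[:,2]>0.015)&(Q[:,2]<0.04)]
print("z hist",np.histogram(Q[:,2],bins=np.arange(0,.2,.01)))
print(cv2.minAreaRect(rails[:,:2].astype(np.float32)*1000))
up=Q[Q[:,2]>0.06];print(len(up),up.min(0),up.max(0))
c=np.median(up,0);_,_,V=np.linalg.svd(up-up.mean(0),full_matrices=False);print(up.mean(0),V)
a=capture("scene");P=cloud(a)
for q in["spring_pivot","printing_frame_spring_front","half_edge"]:
    r=trace(a,q)
    for i in r[:1]:
        Q=P[i["pixels"]&(a["z_map"]>0)];print(q,i["conf"],len(Q),Q.min(0),Q.max(0))
        mu=np.median(Q,0);_,_,V=np.linalg.svd(Q-mu,full_matrices=False);print(mu,V)
E
```

```text
z hist (array([2160, 2420, 6000,  281,   12,   11,    6,    8,    5,   13,    9,
         30,   10,    1,   28,  345,    0,    0,    0]), array([0.  , 0.01, 0.02, 0.03, 0.04, 0.05, 0.06, 0.07, 0.08, 0.09, 0.1 ,
       0.11, 0.12, 0.13, 0.14, 0.15, 0.16, 0.17, 0.18, 0.19]))
((556.9114379882812, -111.11459350585938), (262.2429504394531, 322.35797119140625), 17.94245719909668)
455 [ 0.45129813 -0.1499717   0.06171895] [ 0.65685401 -0.06992728  0.1575839 ]
[ 0.55734486 -0.11371215  0.14371795] [[-0.95027248 -0.30852703  0.04234721]
 [ 0.08126566 -0.11440274  0.990105  ]
 [ 0.30062952 -0.9443109  -0.13378642]]
spring_pivot 0.98 413 [ 0.4516122  -0.14057189  0.05732424] [ 0.65273768 -0.07097742  0.13285062]
[ 0.5518282  -0.11064542  0.09536889] [[-0.91017116 -0.27812704  0.30697526]
 [ 0.31864107  0.00343188  0.94786924]
 [ 0.26468157 -0.96053817 -0.0854991 ]]
printing_frame_spring_front 0.65 395 [ 0.45114212 -0.13624366  0.0557532 ] [ 0.65913137 -0.06823728  0.13285062]
[ 0.5518282  -0.11064542  0.09476331] [[-0.90581633 -0.28859611  0.31017585]
 [-0.34199764  0.93020407 -0.13325918]
 [-0.25006876 -0.22678775 -0.94129322]]
half_edge 0.9 3403 [ 0.44772255 -0.32317425 -0.00575612] [ 0.83138015 -0.06823728  0.1549452 ]
[ 0.55145957 -0.11477646  0.09243798] [[-0.9803181  -0.14870734  0.12985585]
 [-0.08095136 -0.29713671 -0.95139721]
 [ 0.18006469 -0.94318392  0.27925043]]
```

The raised half stands about upright, its edge near z 0.155. Its spring is turned out about 20°, with the far arm low. The open bed is on the right in the top view, around (290,185), and the closed half is on the left with its spring at (243,198). The frame centre is about (0.557, -0.111) with its x axis at 108°. I'll approach from the closed side with the fingers shut.

Request:
{"fn": "carry_out", "kwargs": {"motion": "0.875 -0.802 0 0 0 -0.029 1;0.875 -0.802 0 0 0 -0.029 1;0.875 -0.802 0 0 0 -0.029 1;0.875 -0.802 0 0 0 -0.029 1;0.875 -0.802 0 0 0 -0.029 1"}}

```text
time: 1.82
tool_pos: [0.29, -0.4728, 0.2313]
tcp_rot: [0.988, 0.156, 0.0, 0.0]
force: [0.0, -0.0, 0.1]
opening: 0.296
grasp_force: 0.0
```

Request:
{"fn": "carry_out", "kwargs": {"motion": "0.64 -0.535 0 0 0 0 1;0.64 -0.535 0 0 0 0 1;0.64 -0.535 0 0 0 0 1;0.64 -0.535 0 0 0 0 1;0.64 -0.535 0 0 0 0 1"}}

```text
time: 2.23
tool_pos: [0.4009, -0.2963, 0.2316]
tcp_rot: [0.988, 0.156, 0.0, 0.0]
force: [0.0, -1.0, 0.7]
opening: -0.0
grasp_force: 0.0
```

Request:
{"fn": "carry_out", "kwargs": {"motion": "0.35 -0.3 0 0 0 0 1;0.35 -0.3 0 0 0 0 1;0.35 -0.3 0 0 0 0 1;0.35 -0.3 0 0 0 0 1;0.35 -0.3 0 0 0 0 1"}}

```text
time: 2.65
tool_pos: [0.5096, -0.1183, 0.2317]
tcp_rot: [0.988, 0.156, 0.0, 0.0]
force: [0.8, -1.0, -0.6]
opening: -0.0
grasp_force: 0.0
```

```bash
cat >> h.py <<'E'
C=np.array([.557,-.111]);FX=np.array([-.308,.951]);FY=np.array([-.951,-.308])
def fr(p): d=np.array(p)[:2]-C; return np.round([d@FX,d@FY,p[2]],4)
E
python3 -c "
from h import *
o=get_obs();print(fr(o['tool_pos']),o['time'],o['force'],o['tcp_rot'])"
```

```text
[0.0076 0.0473 0.2317] 2.65 [ 0.83482685 -0.98886256 -0.63219921] [9.87744345e-01 1.56079875e-01 3.78239608e-04 1.93773806e-04]
```

Request:
{"fn": "carry_out", "kwargs": {"motion": "0.112 -0.087 0 0 0 0 1;0.112 -0.087 0 0 0 0 1;0.112 -0.087 0.06 0 0 0 1;0.112 -0.087 0.12 0 0 0 1;0.112 -0.087 0.16 0 0 0 1"}}

```text
time: 3.07
tool_pos: [0.5563, -0.049, 0.1322]
tcp_rot: [0.988, 0.157, -0.001, -0.0]
force: [-0.5, -0.5, -0.7]
opening: 0.002
grasp_force: 0.0
```

Request:
{"fn": "carry_out", "kwargs": {"motion": "0 0 0 0 0 0 1;0 0.02 0 0 0 0 1;0 0.035 0 0 0 0 1;0 0.045 0 0 0 0 1;0 0.05 0 0 0 0 1"}}

```text
time: 3.48
tool_pos: [0.5671, -0.0802, 0.1372]
tcp_rot: [0.988, 0.155, 0.001, 0.0]
force: [-0.2, -0.1, 0.2]
opening: 0.0
grasp_force: 0.0
```

```bash

python3 -c "
from h import *
o=get_obs();print(fr(o['tool_pos']),o['time'],o['force'])
a=capture('scene');cv2.imwrite('pics/c.png',cv2.resize(a['image'][110:270,160:360],None,fx=3,fy=3))
print(tip_of(a,'half_edge')[:1])
"
```

```text
[ 0.0262 -0.0191  0.1372] 3.4833 [-0.17656711 -0.09335019  0.17981325]
[{'location': [0.5592, -0.1149, 0.1512], 'conf': 0.57}]
```

View pics/c.png

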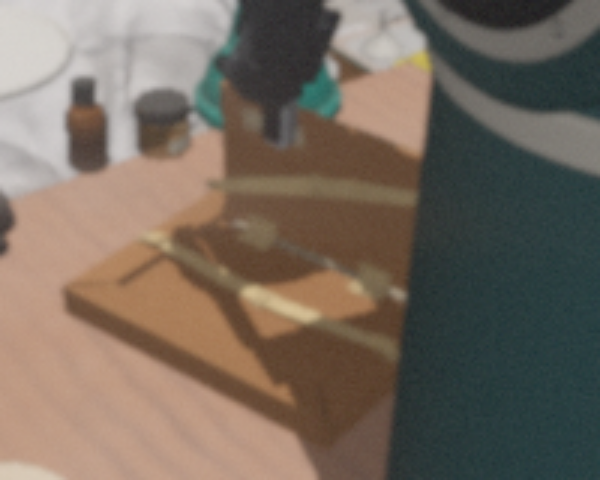

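The fingertip at crop (280,120) is in the free strip between the spring and the top edge. Next I'll push over along an arc.

Request:
{"fn": "carry_out", "kwargs": {"motion": "0 0.03 0.001 0 0 0 1;0 0.053 0.004 0 0 0 1;0 0.075 0.0075 0 0 0 1;0 0.097 0.016 0 0 0 1;0 0.118 0.0275 0 0 0 1"}}

```text
time: 4.0
tool_pos: [0.5884, -0.1473, 0.1187]
tcp_rot: [0.988, 0.156, 0.0, 0.0]
force: [0.2, 1.1, 1.3]
opening: -0.003
grasp_force: 0.5
```

```bash

python3 -c "
from h import *
o=get_obs();print(fr(o['tool_pos']),o['time'],o['force'])
a=capture('scene')
r=tip_of(a,'half_edge')[:1];print(r,[fr(i['location']) for i in r])
b=capture('top');r=tip_of(b,'half_edge')[:1];print(r,[fr(i['location']) for i in r])
"
```

```text
[-0.0442 -0.0187  0.1187] 4.0 [0.21070406 1.05202937 1.26704027]
[{'location': [0.5795, -0.1747, 0.1338], 'conf': 0.69}] [array([-0.0675, -0.0018,  0.1338])]
[{'location': [0.5789, -0.1796, 0.1366], 'conf': 0.62}] [array([-0.072 ,  0.0003,  0.1366])]
```

Request:
{"fn": "carry_out", "kwargs": {"motion": "0 0.021 0.015 0 0 0 1;0 0.039 0.031 0 0 0 1;0 0.055 0.05 0 0 0 1;0 0.068 0.072 0 0 0 1;0 0.079 0.094 0 0 0 1"}}

```text
time: 4.62
tool_pos: [0.6026, -0.192, 0.0606]
tcp_rot: [0.988, 0.156, -0.0, -0.0]
force: [0.4, 1.2, 0.7]
opening: 0.003
grasp_force: 0.4
```

Request:
{"fn": "carry_out", "kwargs": {"motion": "0 0.007 0.024 0 0 0 1;0 0.01 0.042 0 0 0 1;0 0.012 0.06 0 0 0 1;0 0.0125 0.066 0 0 0 1;0 0.0125 0.067 0 0 0 1"}}

```text
time: 5.03
tool_pos: [0.6045, -0.1979, 0.0212]
tcp_rot: [0.988, 0.156, -0.001, -0.0]
force: [0.3, 0.3, 1.1]
opening: -0.001
grasp_force: 0.0
```

```bash

python3 -c "
from h import *
o=get_obs();print(fr(o['tool_pos']),o['time'],o['force'])
"
```

```text
[-0.0973 -0.0184  0.0212] 5.0333 [0.28539105 0.29543842 1.07058003]
```

Request:
{"fn": "carry_out", "kwargs": {"motion": "0 0 0.002 0 0 0 1;0 0 0.004 0 0 0 1;0 0 0.004 0 0 0 1;0 0 0.004 0 0 0 1"}}

```text
time: 5.37
tool_pos: [0.6052, -0.1981, 0.0204]
tcp_rot: [0.988, 0.156, 0.0, 0.0]
force: [-0.5, 1.9, 3.4]
opening: 0.004
grasp_force: 1.7
```

Request:
{"fn": "carry_out", "kwargs": {"motion": "0 0 0.003 0 0 0 1;0 0 0.004 0 0 0 1;0 0 0.004 0 0 0 1"}}

```text
time: 5.62
tool_pos: [0.6054, -0.1981, 0.0201]
tcp_rot: [0.988, 0.156, 0.001, 0.0]
force: [-12.2, 5.0, 25.5]
opening: -0.003
grasp_force: 13.2
```

Request:
{"fn": "carry_out", "kwargs": {"motion": "0 0 -0.03 0 0 0 1;0 0 -0.09 0 0 0 1;0 -0.05 -0.13 0 0 0 1;0 -0.1 -0.13 0 0 0 1;0 -0.146 -0.13 0 0 0 1"}}

```text
time: 6.03
tool_pos: [0.5781, -0.1141, 0.0974]
tcp_rot: [0.988, 0.156, 0.002, 0.001]
force: [0.4, 0.2, -0.8]
opening: -0.009
grasp_force: 0.0
```

```bash

python3 -c "
from h import *
o=get_obs();print(fr(o['tool_pos']),o['time'],o['force'])
for n in ('top','scene'):
  b=capture(n);cv2.imwrite('pics/d_%s.png'%n,cv2.resize(b['image'][110:270,160:360],None,fx=3.5,fy=3.5));P=cloud(b)
  for q in ('half_edge','spring_pivot','spring_arm','printing_frame'):
    r=tip_of(b,q)[:1];print(n,q,[(i['conf'],fr(i['location'])) for i in r])
  if n=='top':
    d=P[...,:2]-C;x=d@FX;y=d@FY;z=P[...,2]
    for X in(-.12,-.1,-.04):
      for Y in (-.08,-.04,.04,.08):
        m=(abs(x-X)<.006)&(abs(y-Y)<.006);print(X,Y,np.median(z[m]).round(4),end='; ')
    m=trace(b,'printing_frame')[0]['pixels'];Q=P[m];Q=Q[(Q[:,2]>.015)&(Q[:,2]<.04)];print(cv2.minAreaRect(Q[:,:2].astype(np.float32)*1000))
"
```

```text
[-0.0094 -0.0191  0.0974] 6.0333 [ 0.44719331  0.16269625 -0.82362844]
top half_edge [(0.75, array([-0.1288,  0.001 ,  0.0171]))]
top spring_pivot [(0.3, array([ 0.3015, -0.1969, -0.004 ]))]
top spring_arm []
top printing_frame [(0.78, array([-0.0022,  0.0002,  0.0046]))]
-0.12 -0.08 nan; -0.12 -0.04 nan; -0.12 0.04 0.0209; -0.12 0.08 0.0205; -0.1 -0.08 nan; -0.1 -0.04 nan; -0.1 0.04 0.0201; -0.1 0.08 0.0276; -0.04 -0.08 nan; -0.04 -0.04 0.4211; -0.04 0.04 0.4463; -0.04 0.08 nan; ((557.0642700195312, -110.9246826171875), (262.32470703125, 322.2594299316406), 18.13031005859375)
scene half_edge []
scene spring_pivot [(0.69, array([-0.0717,  0.0034,  0.0343]))]
scene spring_arm [(0.53, array([-0.0415, -0.0944,  0.0263]))]
scene printing_frame [(0.81, array([-0.0005,  0.0004,  0.0003]))]
  return _methods._mean(a, axis=axis, dtype=dtype,
  ret = ret.dtype.type(ret / rcount)
```

View pics/d_top.png

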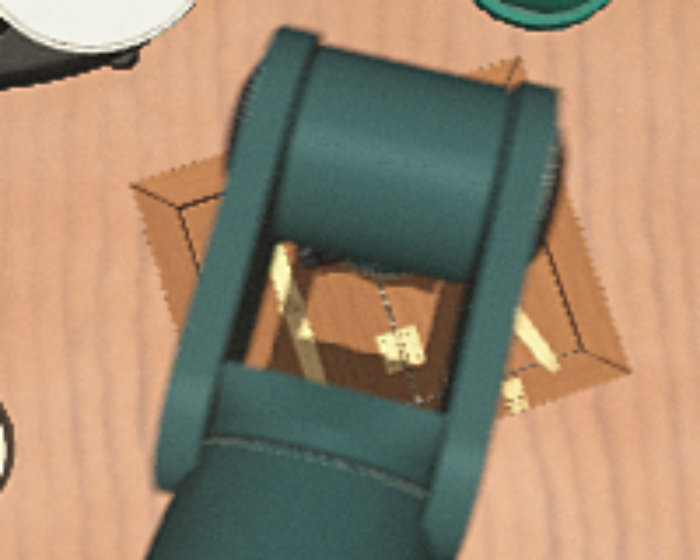

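The half is flat at 20.5 mm and the frame hasn't moved. The near spring end shows at crop (550,365), short of its hook at (515,395). Now I'll lower on the hinge side of the far arm.

Request:
{"fn": "carry_out", "kwargs": {"motion": "0.065 0 0 0 0 0 1;0.093 0 0.01 0 0 0 1;0.093 0 0.06 0 0 0 1;0.093 0 0.1 0 0 0 1;0.093 0 0.118 0 0 0 1"}}

```text
time: 7.0
tool_pos: [0.6297, -0.0975, 0.021]
tcp_rot: [0.988, 0.156, -0.002, -0.001]
force: [-1.1, -0.1, -1.3]
opening: -0.004
grasp_force: 0.0
```

Request:
{"fn": "carry_out", "kwargs": {"motion": "0 0 0 0 0 0 1;0 0.005 0 0 0 0 1"}}

```text
time: 7.17
tool_pos: [0.6318, -0.1005, 0.0246]
tcp_rot: [0.988, 0.156, -0.0, -0.0]
force: [0.5, -0.7, 0.1]
opening: -0.0
grasp_force: 0.0
```

```bash

python3 -c "
from h import *
o=get_obs();print(fr(o['tool_pos']),o['time'],o['force'])
b=capture('scene');cv2.imwrite('pics/e.png',cv2.resize(b['image'][130:250,180:340],None,fx=4,fy=4))
"
```

```text
[-0.0131 -0.0743  0.0246] 7.1667 [ 0.50850777 -0.68048227  0.13359658]
```

View pics/e.png

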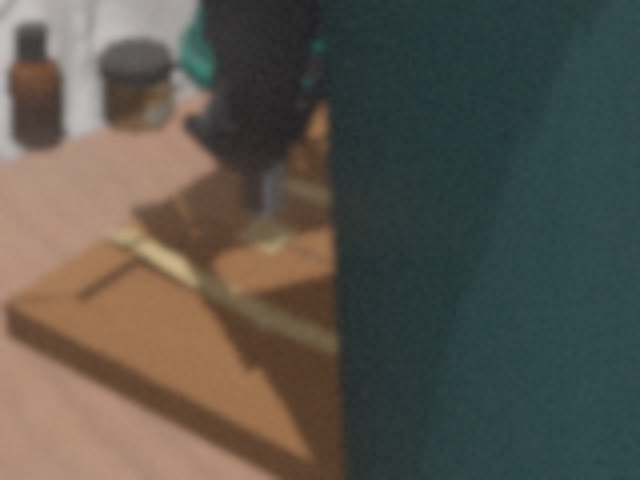

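The fingertip at crop (265,200) is on the hinge side of the bar, so I'll push the bar home gently.

Request:
{"fn": "carry_out", "kwargs": {"motion": "0 0.008 0 0 0 0 1;0 0.016 0 0 0 0 1;0 0.024 0 0 0 0 1;0 0.032 0 0 0 0 1;0 0.038 0 0 0 0 1"}}

```text
time: 7.63
tool_pos: [0.6392, -0.1229, 0.0249]
tcp_rot: [0.988, 0.156, 0.0, 0.0]
force: [0.6, 0.9, 0.9]
opening: 0.003
grasp_force: 0.5
```

Request:
{"fn": "carry_out", "kwargs": {"motion": "0 0.005 0 0 0 0 1;0 0.009 0 0 0 0 1;0 0.012 0 0 0 0 1;0 0.014 0 0 0 0 1;0 0.014 0 0 0 0 1"}}

```text
time: 8.05
tool_pos: [0.6416, -0.1303, 0.0247]
tcp_rot: [0.988, 0.156, 0.0, 0.0]
force: [1.1, 0.4, 1.9]
opening: 0.001
grasp_force: 0.7
```

```bash

python3 -c "
from h import *
o=get_obs();print(fr(o['tool_pos']),o['time'],o['force'])
"
```

```text
[-0.0445 -0.0745  0.0247] 8.05 [1.12720084 0.36481422 1.87689275]
```

Request:
{"fn": "carry_out", "kwargs": {"motion": "0 0.002 0 0 0 0 1;0 0.004 0 0 0 0 1;0 0.005 0 0 0 0 1;0 0.005 0 0 0 0 1"}}

```text
time: 8.38
tool_pos: [0.6424, -0.1331, 0.0246]
tcp_rot: [0.988, 0.156, 0.0, 0.0]
force: [1.7, -0.1, 2.1]
opening: -0.001
grasp_force: 0.7
```

```bash

python3 -c "
from h import *
o=get_obs();print(fr(o['tool_pos']),o['time'],o['force']@np.r_[FX,0])
b=capture('scene');P=cloud(b)
for q in ('spring_pivot','spring_arm','printing_frame'):
    r=tip_of(b,q)[:1];print(q,[(i['conf'],fr(i['location'])) for i in r])
"
```

```text
[-0.0473 -0.0744  0.0246] 8.3833 -0.581446753737343
spring_pivot []
spring_arm []
printing_frame [(0.67, array([ 0.0051, -0.0003,  0.0026]))]
```

Request:
{"fn": "carry_out", "kwargs": {"motion": "0 0.002 0 0 0 0 1;0 0.003 0 0 0 0 1;0 0.003 0 0 0 0 1"}}

```text
time: 8.83
tool_pos: [0.643, -0.1349, 0.0246]
tcp_rot: [0.988, 0.156, 0.0, 0.0]
force: [0.8, 0.5, 1.5]
opening: 0.002
grasp_force: 0.8
```

Request:
{"fn": "carry_out", "kwargs": {"motion": "0 0.002 0 0 0 0 1;0 0.003 0 0 0 0 1;0 0.003 0 0 0 0 1"}}

```text
time: 9.08
tool_pos: [0.6436, -0.1366, 0.0246]
tcp_rot: [0.988, 0.156, 0.0, 0.0]
force: [1.3, 0.7, 2.0]
opening: 0.002
grasp_force: 0.7
```

Request:
{"fn": "carry_out", "kwargs": {"motion": "0 0.002 0 0 0 0 1;0 0.003 0 0 0 0 1;0 0.003 0 0 0 0 1"}}

```text
time: 9.33
tool_pos: [0.6441, -0.1383, 0.0246]
tcp_rot: [0.988, 0.156, -0.0, 0.0]
force: [0.3, 0.7, 1.6]
opening: -0.003
grasp_force: 0.7
```

```bash

python3 -c "
from h import *
o=get_obs();print(fr(o['tool_pos']),o['time'],o['force']@np.r_[FX,0])
b=capture('top');P=cloud(b);cv2.imwrite('pics/f.png',cv2.resize(b['image'][110:270,160:360],None,fx=4,fy=3.75))
m=trace(b,'printing_frame')[0]['pixels'];Q=P[m];Q=Q[(Q[:,2]>.015)&(Q[:,2]<.04)];print(cv2.minAreaRect(Q[:,:2].astype(np.float32)*1000))
"
```

```text
[-0.0528 -0.0744  0.0246] 9.3333 0.5546683334648145
((555.452392578125, -110.57081604003906), (390.5462951660156, 206.00042724609375), 85.61550903320312)
```

View pics/f.png

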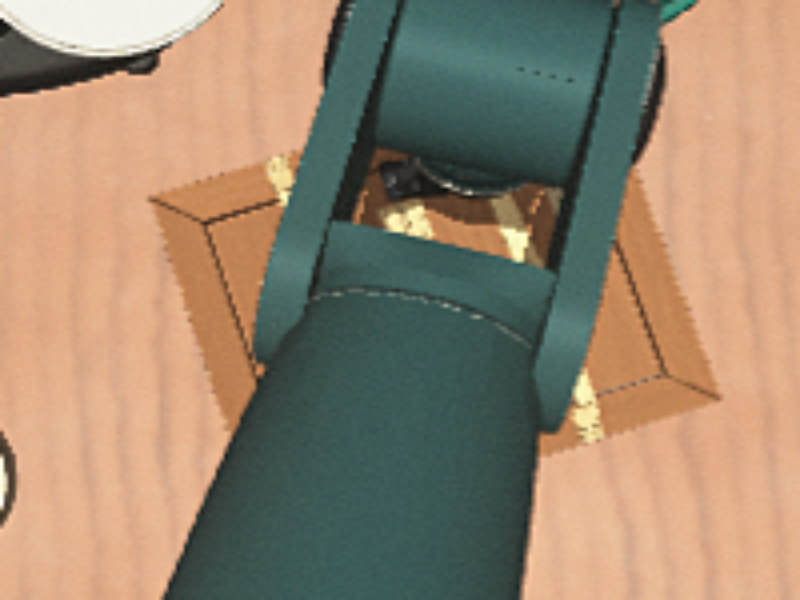

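The spring end at (583,390) has almost reached its hook at (590,430). I'll keep pushing until it meets the stop.

Request:
{"fn": "carry_out", "kwargs": {"motion": "0 0.002 0 0 0 0 1;0 0.003 0 0 0 0 1;0 0.003 0 0 0 0 1"}}

```text
time: 9.68
tool_pos: [0.6446, -0.14, 0.0246]
tcp_rot: [0.988, 0.156, -0.0, 0.0]
force: [1.0, 1.0, 1.3]
opening: -0.001
grasp_force: 0.7
```

Request:
{"fn": "carry_out", "kwargs": {"motion": "0 0.001 0 0 0 0 1;0 0.002 0 0 0 0 1;0 0.002 0 0 0 0 1"}}

```text
time: 9.93
tool_pos: [0.645, -0.1411, 0.0246]
tcp_rot: [0.988, 0.156, -0.0, -0.0]
force: [0.7, 0.7, 1.2]
opening: 0.004
grasp_force: 0.7
```

Request:
{"fn": "carry_out", "kwargs": {"motion": "0 0.001 0 0 0 0 1;0 0.002 0 0 0 0 1;0 0.002 0 0 0 0 1"}}

```text
time: 10.18
tool_pos: [0.6453, -0.1423, 0.0246]
tcp_rot: [0.988, 0.156, -0.0, -0.0]
force: [0.0, 1.0, 1.6]
opening: 0.001
grasp_force: 0.7
```

Request:
{"fn": "carry_out", "kwargs": {"motion": "0 0.001 0 0 0 0 1;0 0.002 0 0 0 0 1;0 0.002 0 0 0 0 1"}}

```text
time: 10.43
tool_pos: [0.6455, -0.1427, 0.0245]
tcp_rot: [0.988, 0.156, -0.0, -0.001]
force: [-2.1, 5.9, 3.4]
opening: 0.0
grasp_force: 3.5
```

It has hit the stop: the force jumped to about 6 N. I'll back off, lift clear and check.

Request:
{"fn": "carry_out", "kwargs": {"motion": "0 -0.01 0 0 0 0 1;0 -0.02 -0.02 0 0 0 1;0 -0.02 -0.08 0 0 0 1;0 -0.02 -0.14 0 0 0 1;0 -0.02 -0.2 0 0 0 1"}}

```text
time: 10.85
tool_pos: [0.6415, -0.1313, 0.1467]
tcp_rot: [0.988, 0.156, -0.0, 0.0]
force: [1.2, -0.2, 0.3]
opening: -0.003
grasp_force: 0.0
```

Request:
{"fn": "carry_out", "kwargs": {"motion": "-0.05 0.06 -0.12 0 0 0 1;-0.08 0.12 -0.15 0 0 0 1;-0.12 0.2 -0.15 0 0 0 1;-0.15 0.27 -0.15 0 0 0 1;-0.18 0.34 -0.15 0 0 0 1"}}

```text
time: 11.27
tool_pos: [0.608, -0.3057, 0.233]
tcp_rot: [0.988, 0.156, 0.001, 0.001]
force: [1.3, 0.6, -0.4]
opening: -0.003
grasp_force: 0.0
```

Request:
{"fn": "carry_out", "kwargs": {"motion": "-0.05 0.06 0 0 0 0 1;-0.1 0.12 0 0 0 0 1;-0.15 0.18 0 0 0 0 1;-0.2 0.24 0 0 0 0 1;-0.25 0.3 0 0 0 0 1"}}

```text
time: 11.68
tool_pos: [0.5298, -0.4993, 0.2309]
tcp_rot: [0.988, 0.156, 0.0, 0.0]
force: [2.2, -0.3, -0.6]
opening: 0.003
grasp_force: 0.0
```

```bash

python3 -c "
from h import *
o=get_obs();print(fr(o['tool_pos']),o['time'])
b=capture('top');P=cloud(b);cv2.imwrite('pics/g.png',cv2.resize(b['image'][110:270,160:360],None,fx=4,fy=3.75))
m=trace(b,'printing_frame')[0]['pixels'];Q=P[m];Q=Q[(Q[:,2]>.015)&(Q[:,2]<.04)];print(cv2.minAreaRect(Q[:,:2].astype(np.float32)*1000))
for q in ('spring_pivot','spring_arm','half_edge','printing_frame'):
    print(q,[(i['conf'],fr(i['location'])) for i in tip_of(b,q)[:1]])
d=P[...,:2]-C;x=d@FX;y=d@FY;z=P[...,2]
for X in(-.12,-.1,-.04):
  for Y in (-.08,-.04,.04,.08):
    m=(abs(x-X)<.006)&(abs(y-Y)<.006);print(np.median(z[m]).round(4),end='; ')
g=b['image'].astype(int)
for Y in np.arange(-.1,.11,.02):
  for s in(-1,1):
    m=(abs(y-Y)<.004)&(abs(x-s*.07)<.03)&(z>.0245)&(z<.04);print(Y.round(2),s,m.sum(),x[m].mean().round(4) if m.any() else 0,end=' | ')
"
```

```text
[-0.3609  0.1454  0.2309] 11.6833
((556.8963623046875, -110.85073852539062), (262.19854736328125, 322.7424011230469), 18.121219635009766)
spring_pivot [(0.92, array([-0.0705,  0.0035,  0.0284]))]
spring_arm [(0.7, array([-0.0612, -0.0983,  0.0298]))]
half_edge [(0.66, array([-0.1312, -0.0007,  0.0182]))]
printing_frame [(0.68, array([-0.0602, -0.0978,  0.031 ]))]
0.0206; 0.0205; 0.0191; 0.019; 0.0198; 0.0208; 0.0196; 0.0197; 0.0192; 0.0204; 0.0199; 0.0206; -0.1 -1 26 -0.066 | -0.1 1 27 0.0695 | -0.08 -1 14 -0.0641 | -0.08 1 15 0.0723 | -0.06 -1 14 -0.0664 | -0.06 1 13 0.0702 | -0.04 -1 13 -0.0709 | -0.04 1 11 0.0704 | -0.02 -1 1 -0.072 | -0.02 1 3 0.0674 | 0.0 -1 9 -0.0684 | 0.0 1 11 0.0718 | 0.02 -1 0 0 | 0.02 1 7 0.0705 | 0.04 -1 9 -0.072 | 0.04 1 10 0.0708 | 0.06 -1 16 -0.074 | 0.06 1 14 0.0698 | 0.08 -1 17 -0.0734 | 0.08 1 14 0.0702 | 0.1 -1 28 -0.0713 | 0.1 1 24 0.0704 |
```

View pics/g.png

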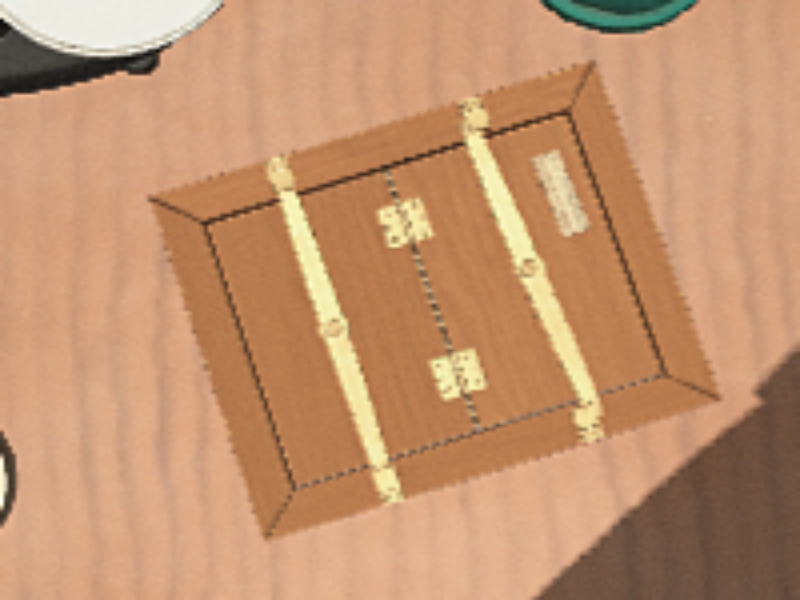

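The half is flat and the frame is unmoved. But the spring, from (470,130) to (590,405), is still about 4° off the rear one. It met resistance as it went under the hooks, so I'll go back and push farther out on the arm.

Request:
{"fn": "carry_out", "kwargs": {"motion": "0.385 -0.543 0 0 0 0 1;0.385 -0.543 0 0 0 0 1;0.385 -0.543 0 0 0 0 1;0.385 -0.543 0 0 0 0 1;0.385 -0.543 0 0 0 0 1"}}

```text
time: 12.4
tool_pos: [0.5937, -0.2956, 0.2305]
tcp_rot: [0.988, 0.157, 0.0, 0.0]
force: [1.1, -0.9, 0.7]
opening: 0.002
grasp_force: 0.0
```

Request:
{"fn": "carry_out", "kwargs": {"motion": "0.185 -0.26 0 0 0 0 1;0.185 -0.26 0 0 0 0 1;0.185 -0.26 0 0 0 0 1;0.185 -0.26 0 0 0 0 1;0.185 -0.26 0 0 0 0 1"}}

```text
time: 12.82
tool_pos: [0.6512, -0.1112, 0.2306]
tcp_rot: [0.987, 0.158, 0.0, -0.0]
force: [0.6, -0.7, -0.9]
opening: 0.001
grasp_force: 0.0
```

```bash

python3 -c "
from h import *
o=get_obs();print(fr(o['tool_pos']),o['time'])"
```

```text
[-0.0292 -0.0895  0.2306] 12.8167
```

Request:
{"fn": "carry_out", "kwargs": {"motion": "-0.005 0 0.06 0 0 0 1;-0.005 0 0.12 0 0 0 1;-0.005 0 0.18 0 0 0 1;-0.005 0 0.24 0 0 0 1;-0.005 0 0.29 0 0 0 1"}}

```text
time: 13.23
tool_pos: [0.6471, -0.1155, 0.0539]
tcp_rot: [0.988, 0.157, -0.0, -0.0]
force: [-0.0, -0.1, -0.0]
opening: -0.003
grasp_force: 0.0
```

Request:
{"fn": "carry_out", "kwargs": {"motion": "0 0 0.025 0 0 0 1;0 0 0.04 0 0 0 1;0 0 0.047 0 0 0 1;0 0 0.047 0 0 0 1;0 0 0.047 0 0 0 1"}}

```text
time: 13.65
tool_pos: [0.6488, -0.1174, 0.0296]
tcp_rot: [0.988, 0.156, 0.001, 0.0]
force: [-0.3, -0.3, 0.7]
opening: -0.002
grasp_force: 0.0
```

```bash

python3 -c "
from h import *
o=get_obs();print(fr(o['tool_pos']),o['time'],o['force'])"
```

```text
[-0.0344 -0.0853  0.0296] 13.65 [-0.26514379 -0.31119934  0.74422842]
```

Request:
{"fn": "carry_out", "kwargs": {"motion": "0 0.005 0.005 0 0 0 1;0 0.012 0.005 0 0 0 1;0 0.02 0.005 0 0 0 1;0 0.026 0.005 0 0 0 1;0 0.03 0.005 0 0 0 1"}}

```text
time: 14.07
tool_pos: [0.6538, -0.1353, 0.0251]
tcp_rot: [0.988, 0.156, 0.0, 0.0]
force: [0.8, 0.6, 1.1]
opening: -0.002
grasp_force: 0.9
```

Request:
{"fn": "carry_out", "kwargs": {"motion": "0 0.003 0 0 0 0 1;0 0.005 0 0 0 0 1;0 0.006 0 0 0 0 1;0 0.006 0 0 0 0 1"}}

```text
time: 14.4
tool_pos: [0.6546, -0.138, 0.0249]
tcp_rot: [0.988, 0.156, 0.0, -0.0]
force: [-1.4, 1.7, 4.3]
opening: 0.002
grasp_force: 2.3
```

Request:
{"fn": "carry_out", "kwargs": {"motion": "0 0.001 0 0 0 0 1;0 0.002 0 0 0 0 1;0 0.002 0 0 0 0 1"}}

```text
time: 14.65
tool_pos: [0.6549, -0.139, 0.0249]
tcp_rot: [0.988, 0.156, 0.0, -0.0]
force: [-1.3, 2.8, 5.8]
opening: 0.0
grasp_force: 2.7
```

```bash

python3 -c "
from h import *
o=get_obs();print(fr(o['tool_pos']),o['time'],o['force'])"
```

```text
[-0.0568 -0.0845  0.0249] 14.65 [-1.30358815  2.80529975  5.80443429]
```

```bash

python3 -c "
from h import *
b=capture('wrist');P=cloud(b);cv2.imwrite('pics/w.png',cv2.resize(b['image'],(800,600)))
d=P[...,:2]-C;x=d@FX;y=d@FY;z=P[...,2]
for Y in np.arange(-.11,.12,.02):
    m=(abs(y-Y)<.004)&(abs(x+.07)<.03)&(z>.0245)&(z<.04)
    if m.any(): print(Y.round(2),m.sum(),np.percentile(x[m],[5,50,95]).round(4),np.median(z[m]).round(4))
"
```

```text
-0.11 2364 [-0.0969 -0.0695 -0.0432] 0.0282
-0.09 478 [-0.076  -0.0692 -0.0465] 0.0317
-0.07 10 [-0.0774 -0.0769 -0.0759] 0.0286
```

View pics/w.png

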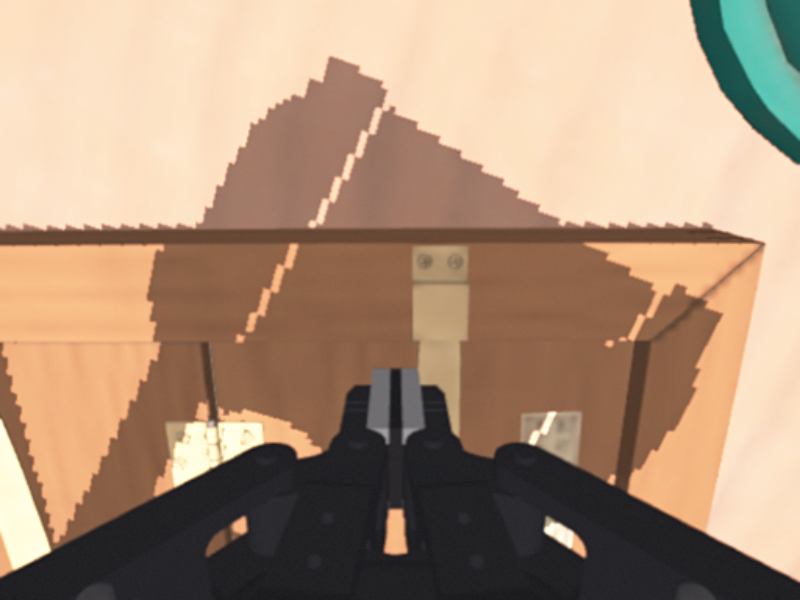

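The bar now lies straight under its hook, with the bar at columns 420–460 and the hook at 413–468. I'll ease off slowly and check whether it springs back.

Request:
{"fn": "carry_out", "kwargs": {"motion": "0 -0.001 0 0 0 0 1;0 -0.002 0 0 0 0 1;0 -0.003 0 0 0 0 1;0 -0.004 0 0 0 0 1;0 -0.005 0 0 0 0 1"}}

```text
time: 15.12
tool_pos: [0.654, -0.1364, 0.0248]
tcp_rot: [0.988, 0.156, 0.0, 0.0]
force: [-0.6, -0.3, 5.8]
opening: -0.004
grasp_force: 2.7
```

Request:
{"fn": "carry_out", "kwargs": {"motion": "0 -0.002 0 0 0 0 1;0 -0.005 0 0 0 0 1;0 -0.008 0 0 0 0 1;0 -0.012 0 0 0 0 1;0 -0.015 0 0 0 0 1"}}

```text
time: 15.53
tool_pos: [0.6509, -0.128, 0.0247]
tcp_rot: [0.988, 0.156, -0.0, 0.0]
force: [-2.8, -1.9, 6.0]
opening: 0.001
grasp_force: 3.4
```

```bash

cat >> h.py <<'E'
def bar(n):
    b=capture(n);P=cloud(b);d=P[...,:2]-C;x=d@FX;y=d@FY;z=P[...,2]
    for Y in np.arange(-.095,.1,.01):
        m=(abs(y-Y)<.004)&(abs(x+.07)<.017)&(z>.0245)&(z<.04)
        if m.sum()>5: print(Y.round(3),m.sum(),np.percentile(x[m],[5,50,95]).round(4),np.median(z[m]).round(4))
    return b
E
python3 -c "
from h import *
o=get_obs();print(fr(o['tool_pos']),o['time'],o['force'])
bar('wrist')"
```

```text
[-0.0451 -0.0841  0.0247] 15.5333 [-2.80808483 -1.880944    5.980118  ]
-0.095 460 [-0.0638 -0.0583 -0.0537] 0.0314
-0.085 159 [-0.066  -0.0637 -0.0612] 0.0301
-0.075 126 [-0.0677 -0.0658 -0.0634] 0.0291
-0.065 19 [-0.0693 -0.0683 -0.0673] 0.0281
```

The finger carries a 6 N upward preload and drags the bar back with it by friction. I'll raise the tip to unload it, push home again, then lift straight up while still against the bar.

Request:
{"fn": "carry_out", "kwargs": {"motion": "0 0 -0.003 0 0 0 1;0 0 -0.006 0 0 0 1;0 0 -0.006 0 0 0 1"}}

```text
time: 15.83
tool_pos: [0.6512, -0.1277, 0.0283]
tcp_rot: [0.988, 0.156, -0.0, -0.0]
force: [0.0, -0.4, 0.1]
opening: -0.001
grasp_force: 0.1
```

```bash

python3 -c "
from h import *
o=get_obs();print(fr(o['tool_pos']),o['time'],o['force'])
bar('wrist')"
```

```text
[-0.0449 -0.0844  0.0283] 15.8333 [ 0.02860874 -0.39813499  0.11992351]
-0.095 424 [-0.0637 -0.0583 -0.0538] 0.0314
-0.085 160 [-0.0658 -0.0634 -0.0605] 0.0302
-0.075 123 [-0.0677 -0.0655 -0.0633] 0.0291
-0.065 27 [-0.0693 -0.0682 -0.0671] 0.0282
```

Request:
{"fn": "carry_out", "kwargs": {"motion": "0.006 0.003 0.001 0 0 0 1;0.006 0.008 0.001 0 0 0 1;0.006 0.012 0.001 0 0 0 1;0.006 0.015 0.001 0 0 0 1;0.006 0.017 0.001 0 0 0 1"}}

```text
time: 16.3
tool_pos: [0.6578, -0.1367, 0.0275]
tcp_rot: [0.988, 0.156, -0.0, -0.0]
force: [-0.2, 0.1, -0.7]
opening: -0.004
grasp_force: 0.2
```

Request:
{"fn": "carry_out", "kwargs": {"motion": "0 0.001 0 0 0 0 1;0 0.002 0 0 0 0 1;0 0.002 0 0 0 0 1"}}

```text
time: 16.55
tool_pos: [0.6581, -0.1376, 0.0277]
tcp_rot: [0.988, 0.156, -0.0, 0.0]
force: [-0.7, 0.3, -0.3]
opening: 0.003
grasp_force: 0.0
```

```bash

python3 -c "
from h import *
o=get_obs();print(fr(o['tool_pos']),o['time'],o['force'])
bar('wrist')"
```

```text
[-0.0565 -0.0879  0.0277] 16.55 [-0.74316564  0.26036691 -0.26615078]
-0.095 516 [-0.0754 -0.0685 -0.0552] 0.0316
-0.085 97 [-0.0764 -0.075  -0.0735] 0.0301
-0.075 27 [-0.0769 -0.0762 -0.0753] 0.0293
```

Request:
{"fn": "carry_out", "kwargs": {"motion": "0 0.001 0 0 0 0 1;0 0.002 0 0 0 0 1;0 0.002 0 0 0 0 1"}}

```text
time: 16.85
tool_pos: [0.6584, -0.1383, 0.0276]
tcp_rot: [0.988, 0.156, -0.0, -0.0]
force: [-0.5, 3.5, 0.6]
opening: 0.002
grasp_force: 1.7
```

```bash

python3 -c "
from h import *
o=get_obs();print(fr(o['tool_pos']),o['time'],o['force'],o['grasp_force'])
bar('wrist')"
```

```text
[-0.0572 -0.088   0.0276] 16.85 [-0.54598602  3.45282347  0.60048208] 1.6886557638645172
-0.095 487 [-0.0757 -0.0693 -0.0561] 0.0316
-0.085 86 [-0.0767 -0.0756 -0.0742] 0.0301
-0.075 21 [-0.0772 -0.0766 -0.0757] 0.0292
```

Request:
{"fn": "carry_out", "kwargs": {"motion": "0 0.001 0 0 0 0 1;0 0.001 0 0 0 0 1;0 -0.001 0 0 0 0 1;0 -0.001 -0.003 0 0 0 1;0 -0.001 -0.01 0 0 0 1"}}

```text
time: 17.32
tool_pos: [0.6581, -0.1382, 0.0334]
tcp_rot: [0.988, 0.156, -0.0, 0.0]
force: [-1.0, 0.5, -0.3]
opening: 0.003
grasp_force: 0.0
```

Request:
{"fn": "carry_out", "kwargs": {"motion": "0 0 -0.02 0 0 0 1;0 0 -0.06 0 0 0 1;0 0 -0.12 0 0 0 1;0 0 -0.18 0 0 0 1;0 0 -0.24 0 0 0 1"}}

```text
time: 17.73
tool_pos: [0.6581, -0.1382, 0.1806]
tcp_rot: [0.988, 0.156, 0.0, 0.0]
force: [0.6, 0.3, 1.1]
opening: -0.0
grasp_force: 0.0
```

Request:
{"fn": "carry_out", "kwargs": {"motion": "-0.05 0.06 -0.05 0 0 0 1;-0.1 0.12 -0.08 0 0 0 1;-0.14 0.18 -0.08 0 0 0 1;-0.18 0.24 -0.08 0 0 0 1;-0.22 0.3 -0.08 0 0 0 1"}}

```text
time: 18.15
tool_pos: [0.5945, -0.3272, 0.2279]
tcp_rot: [0.988, 0.156, 0.001, 0.001]
force: [0.2, -0.6, 0.5]
opening: 0.003
grasp_force: 0.0
```

Request:
{"fn": "carry_out", "kwargs": {"motion": "-0.05 0.06 0 0 0 0 1;-0.1 0.12 0 0 0 0 1;-0.15 0.18 0 0 0 0 1;-0.2 0.24 0 0 0 0 1;-0.25 0.3 0 0 0 0 1"}}

```text
time: 18.57
tool_pos: [0.5165, -0.5207, 0.2268]
tcp_rot: [0.988, 0.156, 0.0, 0.001]
force: [1.1, -0.9, -0.3]
opening: 0.001
grasp_force: 0.0
```

```bash

python3 -c "
from h import *
o=get_obs();print(fr(o['tool_pos']),o['time'])
b=bar('top');P=cloud(b);cv2.imwrite('pics/i.png',cv2.resize(b['image'][110:270,160:360],None,fx=4,fy=3.75))
for q in ('spring_pivot','spring_arm','half_edge'):
    print(q,[(i['conf'],fr(i['location'])) for i in tip_of(b,q)[:1]])
m=trace(b,'printing_frame')[0]['pixels'];Q=P[m];Q=Q[(Q[:,2]>.015)&(Q[:,2]<.04)];print(cv2.minAreaRect(Q[:,:2].astype(np.float32)*1000))
"
```

```text
[-0.3771  0.1647  0.2268] 18.5667
-0.095 12 [-0.0749 -0.0696 -0.0654] 0.0306
-0.085 14 [-0.0755 -0.0707 -0.0647] 0.0287
-0.075 14 [-0.0758 -0.0706 -0.0655] 0.0281
-0.065 16 [-0.0758 -0.0698 -0.0639] 0.0276
-0.055 12 [-0.0767 -0.0706 -0.0647] 0.026
-0.045 13 [-0.0776 -0.0678 -0.0631] 0.0258
-0.035 10 [-0.0742 -0.0681 -0.0647] 0.0255
-0.025 8 [-0.0765 -0.0714 -0.064 ] 0.0252
0.035 10 [-0.0759 -0.0713 -0.0669] 0.0258
0.045 11 [-0.0767 -0.0715 -0.0635] 0.0255
0.055 14 [-0.0763 -0.0701 -0.0639] 0.0263
0.065 14 [-0.0757 -0.0693 -0.0641] 0.0274
0.075 13 [-0.074  -0.0694 -0.065 ] 0.0285
0.085 15 [-0.0754 -0.0702 -0.0647] 0.0293
0.095 14 [-0.0753 -0.0704 -0.0656] 0.0302
spring_pivot [(0.78, array([-0.0682,  0.0025,  0.0302]))]
spring_arm [(0.83, array([-0.0692, -0.0976,  0.0332]))]
half_edge [(0.58, array([-0.1308, -0.0028,  0.0162]))]
((556.9774780273438, -111.24685668945312), (262.21868896484375, 323.173095703125), 18.03162956237793)
```

View pics/i.png

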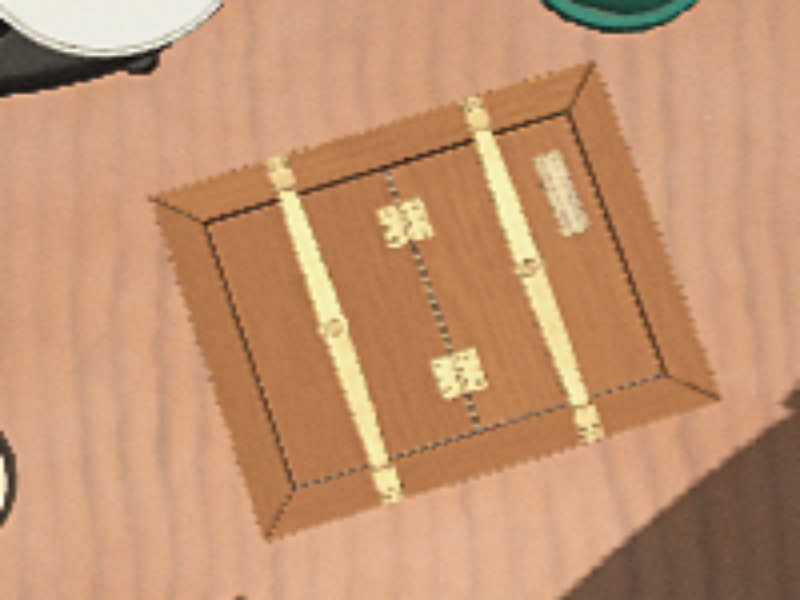

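The spring now lies parallel to the rear one, with both ends under their hooks at (477,115) and (588,415). The half is flat and the frame hasn't moved.

```bash
python3 -c "
from bench import *
print(finish_job())"
```

```text
the job is handed in; nothing more can be done
None
```

The job is handed in at about 18.6 s: the raised half lies flat, and its spring is square with both ends under the hooks after a second push, because the first retreat dragged it about 4° back; the frame and rear half did not move.

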